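# Lock the spot lamp into the display crate's twist-lock socket

### The job

Fit the square grey spot lamp with the yellow stripes into the socket on top of the low wooden display crate: set its nose in the socket, find the slots by feel, press it down against the spring and twist it clockwise (seen from above) about a quarter turn until it stops and locks, then let go. Be gentle, the socket breaks if it is pushed or twisted with more than about 45 N; leave everything else on the table where it is.

Things in the scene. Friction and masses are not known exactly. Their poses are not given: they have to be found in the camera images.
- lamp_head (a point): centre of the lamp's square grey head, a 40 x 40 mm box 50 mm tall with flat sides facing this point's x and y axes: it can be gripped across x or across y, no lower than this point, to keep fingers off the socket. z up. The lamp (about 150 g, varies) stands loose and upright on its nose, on the table. x = direction of the lugs, below the yellow-striped faces.
- lamp_nose (a point): centre of the flat end of the lamp's round white nose, 45 mm below lamp_head. The nose is 28 mm in diameter, its lowest 5 mm taper to 24 mm, and the head begins 20 mm above this point.
- lamp_lug (a point): outer end of one of the two steel lugs that stick out of the nose along +x and -x: each 8 mm wide, 5 mm tall (6 to 11 mm above the nose end), reaching 21 mm from the axis. The two are alike, so a half turn of the lamp gives the same fit. Twisting against the stop, each 0.1 N m puts about 5 N on the lugs, besides the push.
- socket_mouth (a point): centre of the socket's mouth, on its axis, in the top plane of the aluminium collar, 130 mm above the table; z up. Bore 31 mm; two opposite slots 11.5 mm wide cut for the lugs through the 6 mm thick flange. lamp_head is 39 mm above this point with the lugs resting on the flange, 35 with the lugs dropped in and the nose just on the spring plate, 25 pressed fully down (head on collar).
- index_mark (a point): white mark on the crate at the -x side of the socket (another at +x). Seen from above, the slots lie turned counterclockwise from the line of the marks (the stand's x axis) by 0.25 to 1.35 rad, different each time, which no pose given here shows: turn the lamp under a light push until it drops in. It sits in rubber and gives a little under twist (8 N m per rad).
- spring_plate (a point): centre of the round spring plate inside the socket at rest, 10 mm below the mouth; it gives way 10 mm, pushing back with 3 N at first and 9 N fully down. The lugs pass under the flange when lamp_head is less than 28 mm above the mouth. Then the lamp turns only clockwise seen from above (negative about z), to a stop 1.4 rad (0.1 either way) past the slots.
- crate_top (a point): centre of the top of the low red-brown crate (220 along x, 200 mm along y, 100 mm tall, fixed) under the round black socket housing (66 mm diameter, 29 mm tall). At the stop, let go: the spring lifts the lugs 3 mm into pockets, locked with lamp_head 31 mm above the mouth. Turned less, the lamp stays at 28 mm or springs up to 35.
- round_lamp: white round lamp, 44 mm diameter, 60 mm tall, loose, leave alone; origin at the centre of its underside
- tape_roll: green roll of tape lying flat, 72 mm diameter, 24 mm tall, loose, leave alone; origin at the centre of its underside
- tape_measure: black and yellow tape measure, 70 x 36 x 60 mm, loose, leave alone; origin at the centre of its underside
- log0: low birch log slice, 96 mm diameter, 35 mm tall, loose, leave alone; origin at the centre of its underside
- log1: taller birch log slice, 96 mm diameter, 50 mm tall, loose, leave alone; origin at the centre of its underside
- wheel_cap: red wheel centre cap, 64 mm diameter, 14 mm tall, loose, leave alone; origin at the centre of its underside
- driver: screwdriver with red handle lying on the table, loose, leave alone; origin under its middle
Mind the look-alikes: they are no part of the job. Leave any red look-alike of the part that bears lamp_head alone.

How it is judged (in metres and radians):
On the way:
1. the lamp is pressed down into the socket against its spring, lugs below the flange (z of lamp_head in the frame of socket_mouth below 0.0285 m and horizontal distance between lamp_head and socket_mouth below 0.006 m), for 0.1 s.
At the end, for the whole second after the job is handed in: the lamp is locked: let go, at rest and upright (within 0.12 rad), on the socket's axis (within 6 mm), its head centre 29.5 to 32.5 mm above the socket mouth, which is the height with the lugs in the locking pockets (z of lamp_head in the frame of socket_mouth between 0.0295 and 0.0325 m and horizontal distance between lamp_head and socket_mouth below 0.006 m and angle between lamp_head's own z axis and vertical below 0.12 rad and linear speed of lamp below 0.01 m/s and contact force between the fingers and lamp below 0.1 N); the robot touches nothing.
It fails at once if the lamp pushes or twists on the socket with more than 45 N (contact force between lamp and stand above 45 N).
It fails at once if something else on the table is moved by more than 20 mm (distance of any of round_lamp, tape_roll, tape_measure, log0, log1, wheel_cap, driver from where it was at the start of the episode above 0.02 m).
It also fails if it takes over 72 s, if anything falls off the work surface, if the arm or the gripper's body presses on something with over 40 N, if the wrist force passes 120 N, or if a joint passes its speed limit or range.

### The arm

A 6-joint arm with a two-finger parallel gripper is mounted at the origin on the work surface. World frame = base frame: x ahead of the robot, y to its left, z up, the work surface at z = 0. Lengths are in mm, angles in degrees, forces in N, time in s.
With the tool pointing down it reaches from about 300 to 850 mm from the base axis. Payload 4.2 kg.
Tool frame: the origin (TCP) lies at the very end of the fingers, on their centre line; the grasp point (between the pads) lies 19 mm behind it; z points along the fingers, y is the line along which they close (so a half turn about z gives the same grasp; the last joint's range is limited). The gripper opens to 91 mm and grips with 3 to 60 N. Pads are 32 mm wide; open, the fingers measure 118 mm over their backs; the gripper's body (76 mm by 178 mm) begins 60 mm behind the grasp point.
Start: joints at [-66.406, 18.312, 89.639, -0, 72.044, -1.146], TCP at [240.648, -522.241, 176.176] pointing down, gripper open.
Joint ranges: [-177.97, 177.97], [-48.28, 115.42], [12.27, 149.76], [-77.06, 257.06], [2.81, 150.46], [-146.56, 146.56]. Speed limits (degrees/s): [147.25, 147.25, 180, 180, 180, 180].

### API

Orientations are given as [roll, pitch, yaw] about the fixed x, y, z axes, in that order (R = Rz(yaw) Ry(pitch) Rx(roll)).
In Python, from workcell import * gives the robot as it stands.
- The arm moves only by the tool move_arm, never from a script. Its argument "motion" is a list of rows, each a list of 3 entries, a list of its own where there are three numbers: the finger opening in mm, from 0 to 91.2, then the shift along the world's x, y, z in units of 25 mm (1.0 is 25 mm), then the turn, a rotation vector about the world's x, y, z in units of 4 degrees (1.0 is 4 degrees). In form: [[grip, [x, y, z], [ax, ay, az]], ...]. A call has 1 to 20 rows; each row shifts and turns the commanded pose from where the row before left it; what a row does not reach is not made up. A row lasts 1/12 s, in which the tool goes at most 41.7 mm and 7.16 degrees, less where a joint would pass 70% of its speed; a pose out of reach is approached as far as the arm can. A call with a number of a shift or a turn outside -1 to 1 is refused whole. A call with a gripper value outside its range is refused whole. The fingers move at their own pace and stop on an object; "grip_force" is the grip in N (left out, the last holds). Time passes only in rows, so rows that do not move let the fingers close. It gives the time, the measured TCP pose, the force, the opening and the grip force at its end, in the units of the state.
- state(): the state, without advancing time (a new reading comes with each control period).
- grab_frame(name): name is "scene" or "top" or "wrist"; returns the picture (400x640x3 uint8, blue, green, red); there is no depth.
- camera_info(name): a dict with "fx", "fy", "cx", "cy" (pixels), "rvec" (rotation vector, rad) and "tvec" (3), from world to camera coordinates, as OpenCV has them. Camera axes: x right, y down, z forward; pixel columns grow to the right and rows downward; lengths in mm; the calibration is good to about 2 mm. A picture is of the moment at which its call begins: read the wrist's pose just before it. camera_info takes no time and is no camera call; for the wrist camera it gives the pose at the moment of the call.
- job_done(): hands the job in; it is judged then, once.
The state is a dict: "time_s": time; "qpos": joint angles; "qvel": joint speeds; "effort": joint torques, N m; "ee_pos": TCP position; "ee_rot": TCP orientation; "force": force on the tool from outside, world axes, zero at the start; "torque": the same for the moment, N m; "gripper_width": finger opening in mm; "gripper_force": force on a finger pad.
Only numpy, scipy, OpenCV 4.12 (cv2) and the standard library are available. Lean on these libraries where they do the work, as an engineer would, in place of code of your own. Each camera call takes 0.05 s, during which the arm holds its last target. There are 200 camera calls.

## Working session

There is one attempt and no reset: what is moved stays moved. The work goes in short steps, Python scripts to look and compute and a tool call to move; the robot and the scene stay as the last step left them, time stands still between calls to the robot, and variables do not carry over. Pictures are saved under pics/ and viewed, at most 10 in all, crops included, and the job is handed in when it is done.

Besides the shell and the picture viewer there is one more tool, called after "Request:" in YAML: its name, and indented under it one key for each argument. move_arm: Moves the arm, as the interface text tells. Shifts and turns lie within -1 to 1; 1 stands for 25 mm of shift or 4 degrees of turn. Its arguments: {"type":"object","properties":{"motion":{"type":"array","items":{"type":"array"}},"grip_force":{"type":"number"}},"required":["motion"]}

```bash
mkdir -p pics; python3 - <<'E'
from workcell import *
import cv2
for n in("scene","top"):
    cv2.imwrite(f"pics/{n}0.png",grab_frame(n)); print(camera_info(n))
print(state())
E
```

```text
{'fx': 402.080807652591, 'fy': 402.080807652591, 'cx': 323.3203241151251, 'cy': 196.63519381149064, 'rvec': array([ 1.93970311,  1.06440059, -0.56991815]), 'tvec': array([-291.51008355, -140.72693197, 1607.1525867 ])}
{'fx': 442.0346653731331, 'fy': 442.0346653731331, 'cx': 321.5078026988977, 'cy': 190.9270502004412, 'rvec': array([ 2.08600069, -2.1517872 ,  0.1718392 ]), 'tvec': array([  34.51273106,  539.77355157, 1193.46510684])}
{'time_s': 0.1, 'qpos': array([-6.64062190e+01,  1.83489827e+01,  8.96996004e+01, -4.66600543e-06,
        7.20455440e+01, -1.14703812e+00]), 'qvel': array([ 0.03780492, -0.12353525, -0.21385172, -0.07978993, -0.07977022,
        0.00994357]), 'effort': array([ 2.21284822e-04, -4.13331842e+01, -2.32510257e+01,  7.28228688e-02,
        4.22100874e-02, -5.91236380e-05]), 'ee_pos': array([ 240.42642373, -521.7451968 ,  175.39310023]), 'ee_rot': array([-1.79905892e+02, -1.87982421e-03,  2.47408191e+01]), 'force': array([-0.47184618, -0.32040474, -0.5542239 ]), 'torque': array([ 0.00394997,  0.0101414 , -0.0195107 ]), 'gripper_force': 0.0, 'gripper_width': 91.15660963411558}
```

View pics/scene0.png

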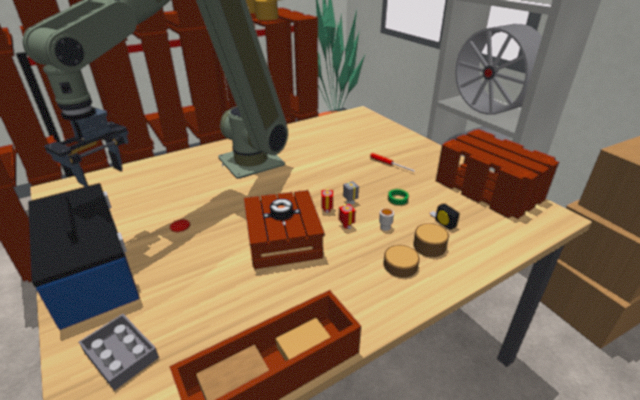

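View pics/top0.png

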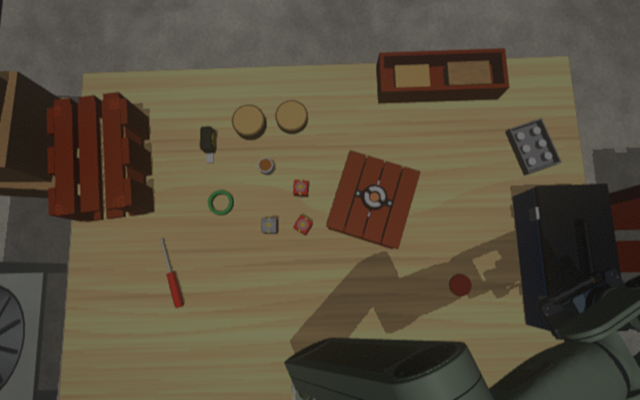

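Candidates in the top view are the grey square lamp at (270,225), red look-alikes at (301,188) and (303,225), and the white round lamp at (266,166). I choose the grey one at (270,225). The socket is at (375,197), on the crate.

```bash
cat > h.py <<'E'
from workcell import *
import cv2, numpy as np
def ray(ci,u,v,z):
    R=cv2.Rodrigues(np.array(ci['rvec']))[0]; c=-R.T@np.array(ci['tvec'])
    d=R.T@np.array([(u-ci['cx'])/ci['fx'],(v-ci['cy'])/ci['fy'],1]); return c+d*(z-c[2])/d[2]
def proj(ci,p):
    K=np.array([[ci['fx'],0,ci['cx']],[0,ci['fy'],ci['cy']],[0,0,1]])
    return cv2.projectPoints(np.array(p,float).reshape(-1,1,3),np.array(ci['rvec']),np.array(ci['tvec']),K,None)[0].reshape(-1,2)
E
python3 - <<'E'
from h import *
im=cv2.imread('pics/top0.png'); s=cv2.imread('pics/scene0.png')
a=cv2.resize(im[205:245,250:320],None,fx=8,fy=8,interpolation=2)
b=cv2.resize(im[150:250,325:425],None,fx=5,fy=5,interpolation=2)[:320]
c=np.hstack([cv2.resize(a,(400,229)),cv2.resize(s[175:232,310:410],(400,229),interpolation=2)])
d=cv2.resize(im[172:222,325:425],(800,370),interpolation=2)
cv2.imwrite('pics/c1.png',np.vstack([c,d[:, :]]))
ci=camera_info('top')
print(ray(ci,270,224,70),ray(ci,375,197,130),ray(ci,360.5,192.5,100),ray(ci,389,201.5,100))
for n,(u,v),z in(('round',(266,166),60),('red',(301,188),70),('red2',(303,225),70)): print(n,ray(ci,u,v,z))
E
```

```text
[449.60081049 160.7570323   70.        ] [ 505.12137647 -122.65752015  130.        ] [523.5463388 -87.6340482 100.       ] [ 496.63723466 -162.55126083  100.        ]
round [615.17361979 172.04609791  60.        ]
red [546.84937763  73.92739262  70.        ]
red2 [444.03802384  70.61577468  70.        ]
```

View pics/c1.png

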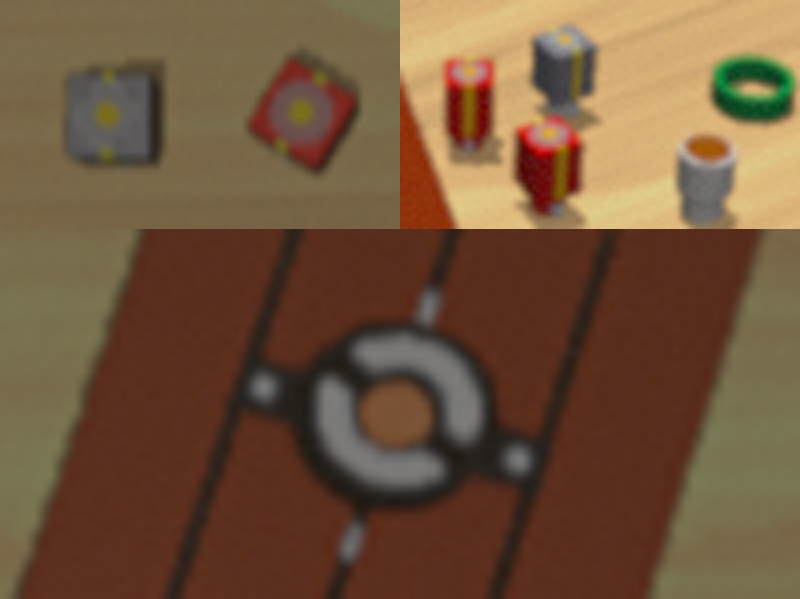

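The crop confirms the grey lamp, with yellow stripes at the image top and bottom, so its lugs lie along world x at about yaw 0. The slots show at about (340,370) and (455,450) in the crop, roughly 50° in world yaw. The marks' line is at about -17°. Next I move over the socket for a wrist view.

Request:
move_arm:
  motion:
    - [91,[0.5,0.8,0.3],[0,0,0.82]]
    - [91,[0.5,0.8,0.3],[0,0,0.82]]
    - [91,[0.5,0.8,0.3],[0,0,0.82]]
    - [91,[0.5,0.8,0.3],[0,0,0.82]]
    - [91,[0.5,0.8,0.3],[0,0,0.82]]
    - [91,[0.5,0.8,0.3],[0,0,0.82]]
    - [91,[0.5,0.8,0.3],[0,0,0.82]]
    - [91,[0.5,0.8,0.3],[0,0,0.82]]
    - [91,[0.5,0.8,0.3],[0,0,0.82]]
    - [91,[0.5,0.8,0.3],[0,0,0.82]]
    - [91,[0.5,0.8,0.3],[0,0,0.82]]
    - [91,[0.5,0.8,0.3],[0,0,0.82]]
    - [91,[0.5,0.8,0.3],[0,0,0.82]]
    - [91,[0.5,0.8,0.3],[0,0,0.82]]
    - [91,[0.5,0.8,0.3],[0,0,0.82]]
    - [91,[0.5,0.8,0.3],[0,0,0.82]]
    - [91,[0.5,0.8,0.3],[0,0,0.82]]
    - [91,[0.5,0.8,0.3],[0,0,0.82]]
    - [91,[0,0,0],[0,0,0.82]]
    - [91,[0,0,0],[0,0,0.82]]

```text
time_s: 1.77
ee_pos: [466.3, -161.1, 311.1]
ee_rot: [180.0, -0.0, 90.6]
force: [-0.3, -0.6, 0.1]
gripper_width: 91.2
gripper_force: 0.0
```

```bash
python3 - <<'E'
from h import *
s=state(); print(s['ee_pos'],s['ee_rot'],s['qpos'],s['force'])
ci=camera_info('wrist'); f=grab_frame('wrist'); cv2.imwrite('pics/w1.png',f)
R=cv2.Rodrigues(ci['rvec'])[0]; print(-R.T@ci['tvec'],R,ci['fx'],proj(ci,[[505,-122,130],[450,160,70]]))
import pickle; pickle.dump(ci,open('w1.pkl','wb'))
E
```

```text
[ 466.28085649 -161.07239226  311.13919434] [ 1.79997301e+02 -6.01041377e-03  9.06493245e+01] [-2.03977533e+01  7.53226381e+00  8.48335791e+01  6.58440452e-03
  8.76337966e+01 -2.10473495e+01] [-0.30830725 -0.59183219  0.09151088]
[465.44630848 -86.14255216 519.70503023] [[ 9.99941324e-01  1.08196141e-02 -5.34299991e-04]
 [ 1.05822891e-02 -9.65083002e-01  2.61730422e-01]
 [ 2.31617832e-03 -2.61720719e-01 -9.65140871e-01]] 309.61491761613894 [[347.42971949 146.15017678]
 [305.30903281 -97.82594577]]
```

View pics/w1.png

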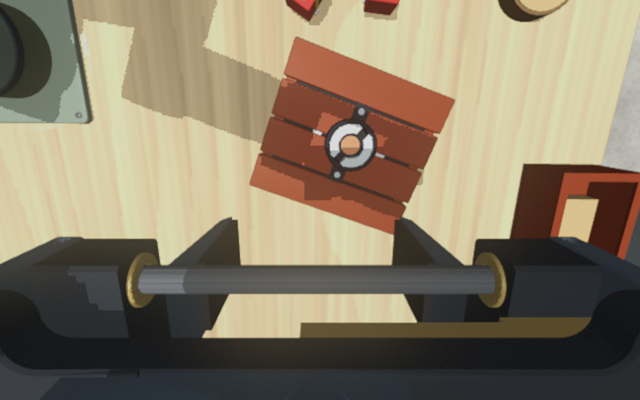

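The wrist view shows the socket at about (350,145) and the marks at (317,131) and (380,155). I'll fit the collar and read the slot angle on the rectified mouth plane.

```bash
cat >> h.py <<'E'
def rect(ci,img,c,z,half=50,s=4):
    n=2*half*s; g=(np.arange(n)-n/2)/s
    X,Y=np.meshgrid(c[0]+g,c[1]-g)
    p=proj(ci,np.stack([X,Y,X*0+z],-1)).reshape(n,n,2).astype(np.float32)
    return cv2.remap(img,p[...,0],p[...,1],cv2.INTER_CUBIC)
E
python3 - <<'E'
from h import *; import pickle
out=[]
for n,ci,f in(('w',pickle.load(open('w1.pkl','rb')),'pics/w1.png'),('t',camera_info('top'),'pics/top0.png')):
    im=cv2.imread(f); r=rect(ci,im,(506,-122),130); hsv=cv2.cvtColor(r,cv2.COLOR_BGR2HSV)
    bright=(hsv[...,1]<70)&(hsv[...,2]>(130 if n=='w' else 90))
    ys,xs=np.nonzero(bright); k=np.hypot(xs-200,ys-200)<110
    e=cv2.minEnclosingCircle(np.stack([xs[k],ys[k]],1).astype(np.float32)); print(n,506+(e[0][0]-200)/4,-122-(e[0][1]-200)/4,e[1]/4)
    g=r.max(2).astype(float); a=np.radians(np.arange(0,360,5))
    v=[np.mean([g[int(round(e[0][1]-q*4*np.sin(t))),int(round(e[0][0]+q*4*np.cos(t)))] for q in (18,19,20)]) for t in a]
    print(np.round(v).astype(int).tolist()); out.append(r)
cv2.imwrite('pics/c2.png',np.hstack(out))
for p in((317,131),(380,155)): print(ray(pickle.load(open('w1.pkl','rb')),*p,100))
E
```

```text
w 507.6891212463379 -121.44190216064453 27.058544158935547
[218, 217, 218, 217, 217, 197, 110, 68, 72, 71, 71, 70, 144, 218, 222, 220, 219, 220, 220, 220, 219, 220, 219, 220, 220, 219, 219, 219, 219, 219, 219, 220, 219, 219, 220, 219, 219, 219, 220, 212, 182, 178, 158, 85, 56, 57, 57, 56, 76, 119, 168, 178, 177, 177, 178, 177, 177, 179, 178, 177, 178, 178, 177, 178, 177, 177, 177, 178, 175, 171, 183, 213]
t 507.5334663391113 -121.32432174682617 26.713642120361328
[118, 118, 119, 118, 115, 106, 87, 65, 44, 36, 36, 45, 68, 94, 109, 119, 120, 119, 120, 121, 121, 121, 119, 117, 116, 116, 116, 117, 119, 119, 119, 117, 117, 119, 120, 120, 119, 120, 120, 119, 115, 104, 85, 60, 42, 36, 39, 51, 71, 94, 111, 120, 123, 123, 122, 123, 122, 122, 119, 119, 119, 120, 119, 120, 119, 118, 117, 118, 117, 116, 116, 117]
[ 466.99790257 -105.34848201  100.        ]
[ 552.49330506 -136.11040561  100.        ]
```

View pics/c2.png

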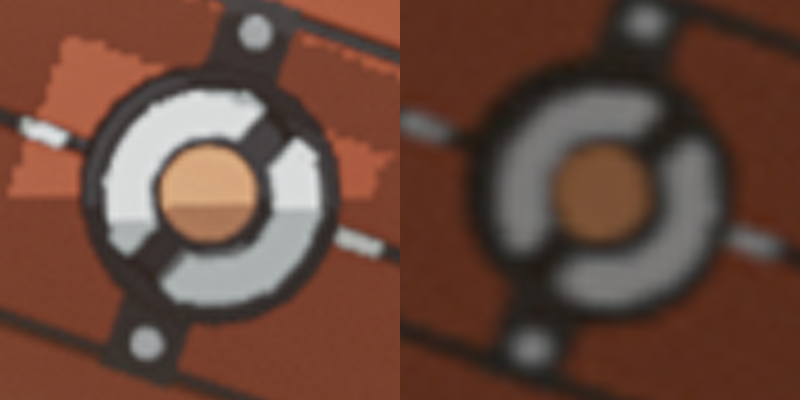

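Request:
move_arm:
  motion:
    - [91,[-0.05,0.8,-0.25],[0,0,0]]
    - [91,[-0.05,0.8,-0.25],[0,0,0]]
    - [91,[-0.05,0.8,-0.25],[0,0,0]]
    - [91,[-0.05,0.8,-0.25],[0,0,0]]
    - [91,[-0.05,0.8,-0.25],[0,0,0]]
    - [91,[-0.05,0.8,-0.25],[0,0,0]]
    - [91,[-0.05,0.8,-0.25],[0,0,0]]
    - [91,[-0.05,0.8,-0.25],[0,0,0]]
    - [91,[-0.05,0.8,-0.25],[0,0,0]]
    - [91,[-0.05,0.8,-0.25],[0,0,0]]
    - [91,[-0.05,0.8,-0.25],[0,0,0]]
    - [91,[-0.05,0.8,-0.25],[0,0,0]]
    - [91,[-0.05,0.8,-0.25],[0,0,0]]
    - [91,[0,0,0],[0,0,0]]
    - [91,[0,0,0],[0,0,0]]

```text
time_s: 3.07
ee_pos: [448.9, 97.9, 229.4]
ee_rot: [-179.9, 0.0, 90.4]
force: [-0.3, 0.1, -0.2]
gripper_width: 91.0
gripper_force: 0.0
```

```bash
python3 - <<'E'
from h import *
s=state(); print(s['ee_pos'],s['ee_rot'])
ci=camera_info('wrist'); f=grab_frame('wrist'); cv2.imwrite('pics/w2.png',f)
import pickle; pickle.dump(ci,open('w2.pkl','wb'))
r=rect(ci,f,(450,160),70); t=rect(camera_info('top'),cv2.imread('pics/top0.png'),(450,160),70)
for n,q in(('w',r),('t',t)):
    h=cv2.cvtColor(q,cv2.COLOR_BGR2HSV); m=cv2.inRange(h,(20,120,60),(35,255,255)); 
    N,_,st,c=cv2.connectedComponentsWithStats(m)
    print(n,[(np.round((450+(x-200)/4,160-(y-200)/4),1).tolist(),int(a[4])) for (x,y),a in zip(c[1:],st[1:]) if a[4]>30])
cv2.imwrite('pics/c3.png',np.hstack([r,t]))
E
```

```text
[448.90945368  97.89780765 229.38375499] [-1.79924033e+02  4.49528793e-02  9.03907025e+01]
w [([449.5, 164.9], 1313), ([431.3, 165.3], 90), ([467.9, 164.5], 158)]
t [([448.3, 165.5], 1259), ([427.5, 165.4], 462), ([468.3, 164.7], 334)]
```

View pics/c3.png

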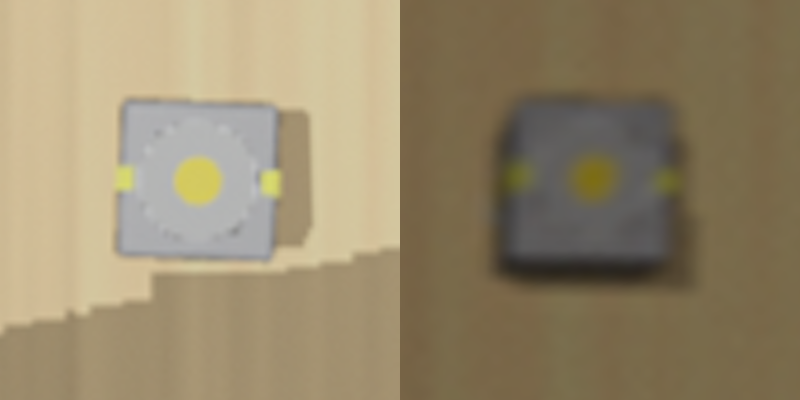

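The lamp's top centre is at (449.3, 165.0) and its yaw is about -1.2°, with the two cameras agreeing to about 1 mm. Now I descend and grip.

Request:
move_arm:
  motion:
    - [91,[0,0.67,-0.3],[0,0,-0.1]]
    - [91,[0,0.67,-0.3],[0,0,-0.1]]
    - [91,[0,0.67,-0.3],[0,0,-0.1]]
    - [91,[0,0.67,-0.3],[0,0,-0.1]]
    - [91,[0,0,-0.7],[0,0,0]]
    - [91,[0,0,-0.8],[0,0,0]]
    - [91,[0,0,-0.8],[0,0,0]]
    - [91,[0,0,-0.8],[0,0,0]]
    - [91,[0,0,-0.8],[0,0,0]]
    - [91,[0,0,-0.8],[0,0,0]]
    - [91,[0,0,-0.8],[0,0,0]]
    - [91,[0,0,-0.7],[0,0,0]]
    - [91,[0,0,-0.5],[0,0,0]]
    - [91,[0,0,0],[0,0,0]]
    - [91,[0,0,0],[0,0,0]]
    - [91,[0,0,0],[0,0,0]]
  grip_force: 25

```text
time_s: 4.45
ee_pos: [450.5, 164.4, 33.4]
ee_rot: [179.9, -0.0, 88.7]
force: [0.4, -0.4, 0.5]
gripper_width: 91.0
gripper_force: 0.0
```

Request:
move_arm:
  motion:
    - [91,[-0.04,0.03,-0.12],[0,0,0]]
    - [60,[0,0,0],[0,0,0]]
    - [50,[0,0,0],[0,0,0]]
    - [44,[0,0,0],[0,0,0]]
    - [30,[0,0,0],[0,0,0]]
    - [30,[0,0,0],[0,0,0]]
    - [30,[0,0,0],[0,0,0]]
    - [30,[0,0,0],[0,0,0]]
    - [30,[0,0,0],[0,0,0]]
    - [30,[0,0,0],[0,0,0]]
  grip_force: 25

```text
time_s: 5.28
ee_pos: [448.5, 165.6, 29.4]
ee_rot: [180.0, -0.0, 88.7]
force: [0.2, 0.5, 0.3]
gripper_width: 39.3
gripper_force: 25.0
```

Request:
move_arm:
  motion:
    - [30,[0,0,0.5],[0,0,0]]
    - [30,[0,0,1],[0,0,0]]
    - [30,[0,0,1],[0,0,0]]
    - [30,[0,0,1],[0,0,0]]
    - [30,[0,0,1],[0,0,0]]
    - [30,[0,0,1],[0,0,0]]
    - [30,[0.17,-0.82,0.5],[0,0,0.85]]
    - [30,[0.17,-0.82,0],[0,0,0.85]]
    - [30,[0.17,-0.82,0],[0,0,0.85]]
    - [30,[0.17,-0.82,0],[0,0,0.85]]
    - [30,[0.17,-0.82,0],[0,0,0.85]]
    - [30,[0.17,-0.82,0],[0,0,0.85]]
    - [30,[0.17,-0.82,0],[0,0,0.85]]
    - [30,[0.17,-0.82,0],[0,0,0.85]]
    - [30,[0.17,-0.82,0],[0,0,0.85]]
    - [30,[0.17,-0.82,0],[0,0,0.85]]
    - [30,[0.17,-0.82,0],[0,0,0.85]]
    - [30,[0.17,-0.82,0],[0,0,0.85]]
    - [30,[0.17,-0.82,0],[0,0,0.85]]
    - [30,[0.17,-0.82,0],[0,0,0.85]]

```text
time_s: 6.95
ee_pos: [507.5, -122.4, 178.9]
ee_rot: [-180.0, -0.1, 136.5]
force: [1.0, -0.9, -1.4]
gripper_width: 39.7
gripper_force: 25.0
```

Request:
move_arm:
  motion:
    - [30,[0,0,0],[0,0,0]]
    - [30,[0,0,0],[0,0,0]]
    - [30,[0,0,0],[0,0,0]]
    - [30,[0,0,0],[0,0,0]]

```text
time_s: 7.28
ee_pos: [507.5, -120.7, 179.2]
ee_rot: [-180.0, -0.1, 136.4]
force: [-0.1, 0.6, -1.3]
gripper_width: 39.7
gripper_force: 25.0
```

```bash
python3 - <<'E'
from h import *
s=state(); print(s['ee_pos'],s['ee_rot'],s['force'],s['gripper_width'])
ci=camera_info('wrist'); f=grab_frame('wrist')
R=cv2.Rodrigues(ci['rvec'])[0]
z=s['ee_pos'][2]+15.6+25
r=rect(ci,f,s['ee_pos'][:2],z); cv2.imwrite('pics/c4.png',np.hstack([r,cv2.resize(rect(camera_info('top'),grab_frame('top'),s['ee_pos'][:2],z),(400,400))]))
h=cv2.cvtColor(r,cv2.COLOR_BGR2HSV); m=cv2.inRange(h,(20,120,60),(35,255,255)); N,_,st,c=cv2.connectedComponentsWithStats(m)
print([(np.round(((x-200)/4,-(y-200)/4),1).tolist(),int(a[4])) for (x,y),a in zip(c[1:],st[1:]) if a[4]>30])
E
```

```text
[ 507.47079047 -120.65207172  179.179724  ] [-1.79998216e+02 -5.58727989e-02  1.36358402e+02] [-0.0590083   0.63817717 -1.33167959] 39.73941713376368
[([41.3, 29.2], 928), ([14.1, 12.9], 415), ([1.5, -0.5], 1573), ([-11.6, -13.3], 393), ([39.2, -39.8], 3696), ([-26.0, -42.7], 928), ([-23.9, -39.0], 45)]
```

View pics/c4.png

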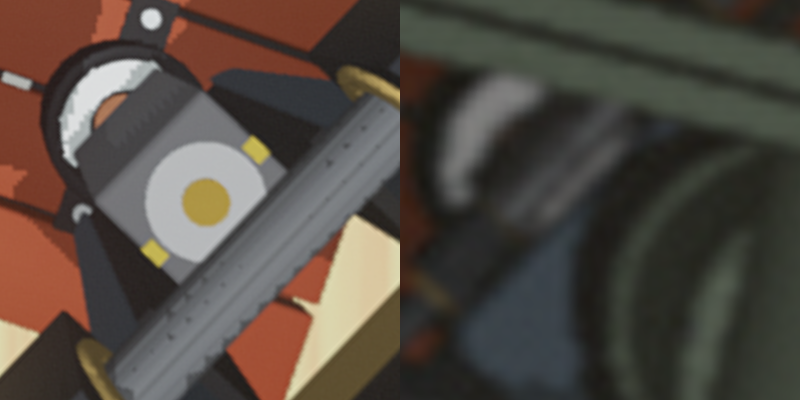

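Request:
move_arm:
  motion:
    - [30,[-0.02,-0.01,-0.2],[0,0,0]]
    - [30,[0,0,-0.2],[0,0,0]]
    - [30,[0,0,-0.2],[0,0,0]]
    - [30,[0,0,-0.15],[0,0,0]]
    - [30,[0,0,-0.1],[0,0,0]]
    - [30,[0,0,-0.08],[0,0,0]]
    - [30,[0,0,0],[0,0,0]]
    - [30,[0,0,0],[0,0,0]]
    - [30,[0,0,0],[0,0,0]]

```text
time_s: 8.13
ee_pos: [507.6, -121.8, 156.4]
ee_rot: [180.0, 0.0, 136.3]
force: [0.3, -0.8, -1.4]
gripper_width: 39.5
gripper_force: 25.0
```

Request:
move_arm:
  motion:
    - [30,[0,0,-0.05],[0,0,0]]
    - [30,[0,0,-0.05],[0,0,0]]
    - [30,[0,0,-0.05],[0,0,0]]
    - [30,[0,0,0],[0,0,0]]
    - [30,[0,0,0],[0,0,0]]
    - [30,[0,0,0],[0,0,0]]

```text
time_s: 8.63
ee_pos: [507.4, -121.8, 152.4]
ee_rot: [180.0, 0.0, 136.3]
force: [-0.1, 0.0, -2.2]
gripper_width: 39.4
gripper_force: 25.0
```

Request:
move_arm:
  motion:
    - [30,[0,0,-0.05],[0,0,0]]
    - [30,[0,0,-0.04],[0,0,0]]
    - [30,[0,0,0],[0,0,0]]
    - [30,[0,0,0],[0,0,0]]

```text
time_s: 8.97
ee_pos: [507.3, -121.7, 150.1]
ee_rot: [-180.0, -0.0, 136.3]
force: [0.6, -0.4, -0.8]
gripper_width: 39.6
gripper_force: 25.0
```

The lugs have dropped in: the head is about 35.7 mm above the mouth with almost no push. Now I press down.

Request:
move_arm:
  motion:
    - [30,[0,0,-0.06],[0,0,0]]
    - [30,[0,0,-0.06],[0,0,0]]
    - [30,[0,0,-0.06],[0,0,0]]
    - [30,[0,0,-0.06],[0,0,0]]
    - [30,[0,0,0],[0,0,0]]
    - [30,[0,0,0],[0,0,0]]
    - [30,[0,0,0],[0,0,0]]

```text
time_s: 9.55
ee_pos: [507.7, -121.8, 144.6]
ee_rot: [180.0, 0.0, 136.3]
force: [-1.2, 0.5, 3.5]
gripper_width: 38.9
gripper_force: 25.0
```

Request:
move_arm:
  motion:
    - [30,[0,0,-0.05],[0,0,0]]
    - [30,[0,0,-0.05],[0,0,0]]
    - [30,[0,0,-0.03],[0,0,0]]
    - [30,[0,0,0],[0,0,0]]
    - [30,[0,0,0],[0,0,0]]

```text
time_s: 9.97
ee_pos: [507.7, -121.8, 141.2]
ee_rot: [180.0, 0.0, 136.3]
force: [-0.5, 0.4, 6.3]
gripper_width: 39.2
gripper_force: 25.0
```

Request:
move_arm:
  motion:
    - [30,[0,0,-0.04],[0,0,0]]
    - [30,[0,0,-0.02],[0,0,0]]
    - [30,[0,0,0],[0,0,0]]
    - [30,[0,0,0],[0,0,0]]
    - [30,[0,0,0],[0,0,-0.25]]
    - [30,[0,0,0],[0,0,-0.5]]
    - [30,[0,0,0],[0,0,-0.5]]
    - [30,[0,0,0],[0,0,-0.5]]
    - [30,[0,0,0],[0,0,-0.5]]
    - [30,[0,0,0],[0,0,-0.5]]
    - [30,[0,0,0],[0,0,0]]
    - [30,[0,0,0],[0,0,0]]

```text
time_s: 10.97
ee_pos: [508.2, -122.0, 140.1]
ee_rot: [179.9, 0.1, 125.3]
force: [1.0, -0.5, 6.2]
gripper_width: 39.1
gripper_force: 25.0
```

```bash
python3 -c "
from workcell import *
s=state();print(s['ee_pos'],s['ee_rot'],s['force'],s['torque'])"
```

```text
[ 508.24535751 -122.0324453   140.11178038] [1.79917776e+02 1.05568509e-01 1.25342974e+02] [ 0.96026301 -0.47195215  6.17397375] [-0.03466865 -0.0283736  -0.00097889]
```

Request:
move_arm:
  motion:
    - [30,[0,0,0],[0,0,-0.5]]
    - [30,[0,0,0],[0,0,-0.75]]
    - [30,[0,0,0],[0,0,-0.75]]
    - [30,[0,0,0],[0,0,-0.75]]
    - [30,[0,0,0],[0,0,-0.75]]
    - [30,[0,0,0],[0,0,-0.75]]
    - [30,[0,0,0],[0,0,-0.75]]
    - [30,[0,0,0],[0,0,-0.75]]
    - [30,[0,0,0],[0,0,-0.75]]
    - [30,[0,0,0],[0,0,-0.75]]
    - [30,[0,0,0],[0,0,-0.75]]
    - [30,[0,0,0],[0,0,-0.75]]
    - [30,[0,0,0],[0,0,-0.5]]
    - [30,[0,0,0],[0,0,0]]
    - [30,[0,0,0],[0,0,0]]

```text
time_s: 12.22
ee_pos: [508.6, -122.2, 140.2]
ee_rot: [179.8, 0.1, 88.3]
force: [0.3, -0.5, 5.8]
gripper_width: 39.2
gripper_force: 25.0
```

```bash
python3 -c "
from workcell import *
s=state();print(s['ee_pos'],s['ee_rot'],s['force'],s['torque'])"
```

```text
[ 508.57459683 -122.17106621  140.20892593] [1.79827981e+02 5.27734201e-02 8.83405838e+01] [ 0.34194565 -0.52137899  5.79107776] [-0.08429037 -0.14175301  0.01742611]
```

Request:
move_arm:
  motion:
    - [30,[0,0,0],[0,0,-0.5]]
    - [30,[0,0,0],[0,0,-0.75]]
    - [30,[0,0,0],[0,0,-0.75]]
    - [30,[0,0,0],[0,0,-0.75]]
    - [30,[0,0,0],[0,0,-0.75]]
    - [30,[0,0,0],[0,0,-0.75]]
    - [30,[0,0,0],[0,0,-0.5]]
    - [30,[0,0,0],[0,0,0]]
    - [30,[0,0,0],[0,0,0]]

```text
time_s: 12.97
ee_pos: [508.7, -122.0, 140.2]
ee_rot: [179.8, -0.0, 69.3]
force: [0.5, 0.0, 6.1]
gripper_width: 39.4
gripper_force: 25.0
```

```bash
python3 -c "
from workcell import *
s=state();print(s['ee_pos'],s['ee_rot'],s['force'],s['torque'])"
```

```text
[ 508.68090842 -122.04262469  140.22112363] [ 1.79814814e+02 -2.26765025e-02  6.93414875e+01] [0.47225525 0.00688412 6.12373417] [-0.01444755 -0.11124503  0.03128548]
```

Request:
move_arm:
  motion:
    - [30,[0,0,0],[0,0,-0.4]]
    - [30,[0,0,0],[0,0,-0.4]]
    - [30,[0,0,0],[0,0,-0.4]]
    - [30,[0,0,0],[0,0,-0.4]]
    - [30,[0,0,0],[0,0,0]]
    - [30,[0,0,0],[0,0,0]]

```text
time_s: 13.47
ee_pos: [508.6, -122.1, 140.2]
ee_rot: [179.8, -0.0, 62.9]
force: [0.3, -0.2, 6.1]
gripper_width: 39.5
gripper_force: 25.0
```

```bash
python3 -c "
from workcell import *
s=state();print(s['ee_pos'],s['ee_rot'],s['force'],s['torque'])"
```

```text
[ 508.64325702 -122.12438341  140.21774167] [ 1.79817056e+02 -3.57881479e-02  6.29385109e+01] [ 0.33619464 -0.16714921  6.06907644] [-0.06454645 -0.14134389  0.02282981]
```

Request:
move_arm:
  motion:
    - [30,[0,0,0],[0,0,-0.25]]
    - [30,[0,0,0],[0,0,-0.25]]
    - [30,[0,0,0],[0,0,-0.25]]
    - [30,[0,0,0],[0,0,0]]
    - [30,[0,0,0],[0,0,0]]

```text
time_s: 13.88
ee_pos: [508.6, -122.1, 140.2]
ee_rot: [179.8, -0.0, 59.9]
force: [1.1, 0.7, 7.0]
gripper_width: 39.6
gripper_force: 25.0
```

```bash
python3 -c "
from workcell import *
s=state();print(s['ee_pos'],s['ee_rot'],s['force'],s['torque'])"
```

```text
[ 508.6220968  -122.10540389  140.21997065] [ 1.79820764e+02 -4.40295715e-02  5.99430324e+01] [1.10381305 0.68868914 6.99780047] [-0.06441682 -0.12511282  0.03969565]
```

Request:
move_arm:
  motion:
    - [30,[0,0,0],[0,0,-0.25]]
    - [30,[0,0,0],[0,0,-0.25]]
    - [30,[0,0,0],[0,0,0]]
    - [30,[0,0,0],[0,0,0]]

```text
time_s: 14.22
ee_pos: [508.6, -122.1, 140.2]
ee_rot: [179.8, -0.0, 57.9]
force: [0.8, -1.2, 6.3]
gripper_width: 39.5
gripper_force: 25.0
```

```bash
python3 -c "
from workcell import *
s=state();print(s['ee_pos'],s['ee_rot'],s['force'],s['torque'])"
```

```text
[ 508.60768686 -122.09321905  140.1966303 ] [ 1.79826824e+02 -4.96539903e-02  5.79437394e+01] [ 0.80667029 -1.15412538  6.32069363] [-0.05695018 -0.10056288 -0.00169772]
```

Request:
move_arm:
  motion:
    - [30,[0,0,0],[0,0,-0.25]]
    - [30,[0,0,0],[0,0,-0.25]]
    - [30,[0,0,0],[0,0,0]]
    - [30,[0,0,0],[0,0,0]]

```text
time_s: 14.55
ee_pos: [508.6, -122.1, 140.2]
ee_rot: [179.8, -0.1, 56.0]
force: [0.8, -0.3, 6.7]
gripper_width: 39.1
gripper_force: 25.0
```

```bash
python3 -c "
from workcell import *
s=state();print(s['ee_pos'],s['ee_rot'],s['force'],s['torque'])"
```

```text
[ 508.64218411 -122.05154034  140.20902143] [ 1.79826946e+02 -6.00027458e-02  5.59501649e+01] [ 0.75404    -0.33770952  6.68472551] [-0.02584391 -0.18126804  0.05241461]
```

Request:
move_arm:
  motion:
    - [30,[0,0,0],[0,0,-0.25]]
    - [30,[0,0,0],[0,0,-0.25]]
    - [30,[0,0,0],[0,0,0]]
    - [30,[0,0,0],[0,0,0]]

```text
time_s: 14.88
ee_pos: [508.9, -121.9, 140.2]
ee_rot: [179.8, -0.1, 54.0]
force: [2.1, 0.3, 5.2]
gripper_width: 39.2
gripper_force: 25.0
```

```bash
python3 -c "
from workcell import *
s=state();print(s['ee_pos'],s['ee_rot'],s['force'],s['torque'])"
```

```text
[ 508.873557   -121.91495487  140.24282798] [ 1.79814062e+02 -9.10300314e-02  5.39649719e+01] [2.1398151  0.32465303 5.17143284] [ 0.08080187 -0.17026304  0.12049623]
```

Request:
move_arm:
  motion:
    - [30,[0,0,0],[0,0,-0.25]]
    - [30,[0,0,0],[0,0,-0.25]]
    - [30,[0,0,0],[0,0,0]]
    - [30,[0,0,0],[0,0,0]]

```text
time_s: 15.22
ee_pos: [509.3, -121.6, 140.3]
ee_rot: [179.8, -0.2, 51.9]
force: [2.5, 1.1, 5.9]
gripper_width: 39.2
gripper_force: 25.0
```

```bash
python3 -c "
from workcell import *
s=state();print(s['ee_pos'],s['ee_rot'],s['force'],s['torque'])"
```

```text
[ 509.30907708 -121.6434627   140.27335973] [ 1.79795782e+02 -1.57085796e-01  5.19423288e+01] [2.48121546 1.09389065 5.88047818] [ 0.26245776 -0.45291662  0.12141775]
```

Request:
move_arm:
  motion:
    - [30,[0,0,0],[0,0,-0.2]]
    - [30,[0,0,0],[0,0,-0.2]]
    - [30,[0,0,0],[0,0,0]]
    - [30,[0,0,0],[0,0,0]]

```text
time_s: 15.55
ee_pos: [509.6, -121.5, 140.3]
ee_rot: [179.8, -0.2, 50.3]
force: [1.7, 1.0, 4.8]
gripper_width: 39.6
gripper_force: 25.0
```

```bash
python3 -c "
from workcell import *
s=state();print(s['ee_pos'],s['ee_rot'],s['force'],s['torque'])"
```

```text
[ 509.58851561 -121.47606226  140.31984442] [179.78466061  -0.19619511  50.3459448 ] [1.68483791 1.03048666 4.77407947] [ 0.36487584 -0.49699151  0.15711133]
```

The torque rises from about 56° tool yaw, which is roughly 80° past the slots, so this is the stop. I'll ease up slowly and watch the force.

Request:
move_arm:
  motion:
    - [30,[0,0,0.04],[0,0,0]]
    - [30,[0,0,0.04],[0,0,0]]
    - [30,[0,0,0.04],[0,0,0]]
    - [30,[0,0,0],[0,0,0]]
    - [30,[0,0,0],[0,0,0]]

```text
time_s: 15.97
ee_pos: [509.0, -121.6, 142.8]
ee_rot: [179.8, -0.1, 50.3]
force: [4.9, 2.0, 2.4]
gripper_width: 39.5
gripper_force: 25.0
```

Request:
move_arm:
  motion:
    - [30,[0,0,0.04],[0,0,0]]
    - [30,[0,0,0.04],[0,0,0]]
    - [30,[0,0,0],[0,0,0]]
    - [30,[0,0,0],[0,0,0]]

```text
time_s: 16.3
ee_pos: [508.9, -121.5, 144.7]
ee_rot: [179.9, -0.1, 50.3]
force: [4.1, 3.0, 1.9]
gripper_width: 39.3
gripper_force: 25.0
```

```bash
python3 -c "
from workcell import *
s=state();print(s['ee_pos'],s['ee_rot'],s['force'],s['torque'])"
```

```text
[ 508.94020453 -121.47560325  144.68733689] [ 1.79867388e+02 -1.41682803e-01  5.03284081e+01] [4.08533982 2.97953637 1.88194254] [ 0.40962647 -1.18228987  0.23453543]
```

Request:
move_arm:
  motion:
    - [30,[0,0,0.04],[0,0,0]]
    - [30,[0,0,0.03],[0,0,0]]
    - [30,[0,0,0],[0,0,0]]
    - [30,[0,0,0],[0,0,0]]

```text
time_s: 16.63
ee_pos: [508.8, -121.6, 145.2]
ee_rot: [179.9, -0.1, 50.3]
force: [6.4, 1.7, -3.5]
gripper_width: 39.4
gripper_force: 25.0
```

```bash
python3 -c "
from workcell import *
s=state();print(s['ee_pos'],s['ee_rot'],s['force'],s['torque'])"
```

```text
[ 508.75182862 -121.56176182  145.2155497 ] [ 1.79915936e+02 -1.06828471e-01  5.03264530e+01] [ 6.35172282  1.67793451 -3.53552382] [ 0.34117263 -1.56627054  0.08626012]
```

The pull reverses at a head height of about 30.8 mm, which is the pocket height. I release and look.

Request:
move_arm:
  motion:
    - [30,[0,0,-0.02],[0,0,0.1]]
    - [42,[0,0,0],[0,0,0]]
    - [50,[0,0,0],[0,0,0]]
    - [70,[0,0,0],[0,0,0]]
    - [85,[0,0,0],[0,0,0]]
    - [85,[0,0,0],[0,0,0]]
    - [85,[0,0,0],[0,0,0]]
    - [85,[0,0,0],[0,0,0]]
    - [85,[0,0,0.4],[0,0,0]]
    - [85,[0,0,0.8],[0,0,0]]
    - [85,[0,0,1],[0,0,0]]
    - [85,[0,0,1],[0,0,0]]
    - [85,[0,0,1],[0,0,0]]
    - [85,[0,0,1],[0,0,0]]
    - [85,[0,0,1],[0,0,0]]
    - [85,[0,0,0],[0,0,0]]
    - [85,[0,0,0],[0,0,0]]
    - [85,[0,0,0],[0,0,0]]

```text
time_s: 18.13
ee_pos: [506.9, -121.6, 300.3]
ee_rot: [-180.0, 0.0, 50.7]
force: [-0.7, 0.7, -0.7]
gripper_width: 85.5
gripper_force: 0.0
```

```bash
python3 - <<'E'
from h import *
s=state(); print(s['ee_pos'],s['ee_rot'],s['force'])
ci=camera_info('wrist'); f=grab_frame('wrist'); sc=grab_frame('scene'); cs=camera_info('scene')
z=130+31+25
r=rect(ci,f,(507.6,-121.4),z)
h=cv2.cvtColor(r,cv2.COLOR_BGR2HSV); m=cv2.inRange(h,(20,120,60),(35,255,255)); N,_,st,c=cv2.connectedComponentsWithStats(m)
print([(np.round(((x-200)/4,-(y-200)/4),1).tolist(),int(a[4])) for (x,y),a in zip(c[1:],st[1:]) if a[4]>30])
u,v=proj(cs,[507,-121,150])[0].astype(int); k=cv2.resize(sc[v-30:v+30,u-30:u+30],(400,400),interpolation=2)
cv2.imwrite('pics/c5.png',np.hstack([r,k]))
E
```

```text
[ 506.89144538 -121.59928888  300.29972847] [-1.79956562e+02  2.49332111e-02  5.07424610e+01] [-0.68660575  0.65664764 -0.65896965]
[([-13.0, 11.6], 370), ([1.5, -0.1], 1351), ([16.3, -11.9], 395)]
```

View pics/c5.png

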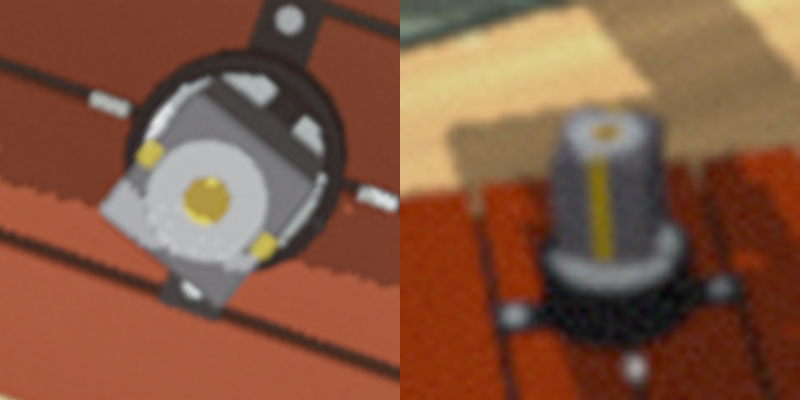

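The lamp stands upright on the socket's axis. Its stripes lie at about -39°, roughly 85° past the slots, and it stayed at pocket height when released. I'm handing in.

```bash
python3 -c "
from workcell import *
print(job_done())"
```

```text
the job is handed in; nothing more can be done
None
```

I fitted the grey lamp into the socket, pressed it down, twisted it clockwise to the stop and released it at the locked height (about 31 mm by feel), then handed the job in; the hand-in returned no verdict.

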